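# Clear the bolt machine's catch tray and hold its reset key turned

### The arm

A 7-joint arm with a two-finger parallel gripper is mounted at the origin on a cart in front of the work surface, level with it; the furniture and walls round the work are solid. World frame = base frame: x ahead of the robot, y to its left, z up, the work surface at z = 0. Lengths are in m, angles in rad, forces in N, time in s.
With the tool pointing down it reaches from about 0.425 to 0.95 m from the base axis. Payload 4.7 kg.
Tool frame: the origin (TCP) lies between the finger pads; the fingertips stand 25 mm ahead of it and the grasp point (between the pads) lies 6 mm ahead of it; z points along the fingers, y is the line along which they close (so a half turn about z gives the same grasp; the last joint's range is limited). The gripper opens to 85 mm and grips with 20 to 120 N. Pads are 22 mm wide; open, the fingers measure 114 mm over their backs; the gripper's body (76 mm by 85 mm) begins 54 mm behind the grasp point. The pads swing forward as they close: fully open they stand 13 mm farther back than shut.
Start: joints at [1.162, 0.469, -0.049, 1.532, 0.024, 1.141, -0.082], TCP at [0.25, -0.627, 0.256] pointing down, gripper open.
Joint ranges: [-2.59, 2.59], [-0.33, 1.99], [-1.39, 1.29], [0.1, 2.45], [-1.04, 4.18], [0.21, 1.99], [-2.66, 2.66]. Speed limits (rad/s): [2.57, 2.57, 3.14, 3.14, 3.14, 3.14, 3.14].

### API

Orientations are given as a 3x3 rotation matrix whose columns are the frame's x, y, z axes.
In Python, from rig import * gives the robot as it stands. Calls block until the motion is done:
- movep(position, orientation): joint-space move of the TCP to a pose.
- move_l(position, attitude=None, feed=0.15, until_force=None): straight line of the TCP; attitude=None keeps the orientation; feed is the mean speed in m/s. With until_force (N) it stops when the force on the tool has changed by that much, and returns True; else False.
- move_joints(angles): joint-space move.
- command_gripper(opening, newtons=None): finger opening in m; newtons is the grip in N (None keeps the last); returns when the fingers have stopped.
- sleep(seconds).
- inverse_kinematics(position, orientation): joint angles nearest the present ones, or None.
- sense(): the state.
- camera(name): name is "scene" or "top" or "wrist"; returns (picture, depth): 400x640x3 uint8, red, green, blue; 400x640 float32, m along the optical axis (not along the pixel's ray), 0 where there is no reading.
- camera_params(name): a dict with "K" (3x3 intrinsics, pixels), "position" and "rotation" of the camera in the world; the wrist camera has in their place "tool_from_camera" (4x4, takes a point from camera to tool coordinates, whose origin is the TCP and whose axes are the flange's). Camera axes: x right, y down, z forward; pixel columns grow to the right and rows downward; lengths in m; the calibration is good to about 2 mm. The wrist camera is an equidistant fisheye: a pixel r from the principal point sees the ray r / f radians off the axis. A picture is of the moment at which its call begins: read the wrist's pose just before it. camera_params takes no time and is no camera call.
A pose or a line that the arm cannot do raises Unreachable and nothing moves.
- finish_job(): hands the job in; it is judged then, once.
The state is a dict: "time_s": time; "joint_pos": joint angles; "qd": joint speeds; "joint_efforts": joint torques, N m; "position": TCP position; "tcp_rot": TCP orientation; "wrist_force": force on the tool from outside, world axes, zero at the start; "ft_torque": the same for the moment, N m; "finger_gap": finger opening in m; "gripper_force": force on a finger pad.
Only numpy, scipy, OpenCV 4.12 (cv2) and the standard library are available. Lean on these libraries where they do the work, as an engineer would, in place of code of your own. Each camera call takes 0.05 s, during which the arm holds its last target. There are 200 camera calls.

### The job

The bench-top bolt machine has finished its run: lift both finished bolts out of its dark catch tray and leave them in the blue tote. Then take the red-headed key from the wooden key stand, work it past the sticky pins fully down into the red-framed key switch on the machine's console, and turn it a quarter turn clockwise (seen from above) to its stop. The switch is a spring-return reset, so finish while still gripping the key and holding it turned; leave the blue and yellow keys in the stand and the loose pliers, tape and hex-key set where they are.

Things in the scene. Friction and masses are not known exactly. Their poses are not given: they have to be found in the camera images.
- machine: grey-green bench-top machine, fixed. Origin on the bench under the front face, above the middle of the tray; +x points back into the cabinet, operator at -x, +y operator's left, z up. Cabinet: x 0 to 150 mm, y -195 to 100, 215 high (hopper, light to 330). A chute sticks out 27 mm over the tray, 30 to 60 mm high
- tray_floor (a point): centre of the dark catch tray's floor, 3 mm above the bench, axes as the machine. Tray outside 165 (x) x 190 (y) mm, walls 22 mm high, 3 mm thick; round bar on the front wall, top 25 mm above the bench
- bolt_1: finished steel hex bolt with a nut on it, 70 mm long, lying on the tray floor along its own y axis (head at +y), hexagons 20 mm across, shank 10 mm thick with its axis 11 mm above the floor, 90 g (up to 30 per cent more or less). Origin: underside, middle of its length
- bolt_1_shank (a point): middle of the bare shank of bolt_1 between nut and head (31 mm long), on the shank's axis; axes as bolt_1: grip across its x
- bolt_2: second finished bolt, the same, its nut nearer the end
- bolt_2_shank (a point): middle of the bare shank of bolt_2 between nut and head (43 mm long), on the shank's axis; axes as bolt_2: grip across its x
- tote: blue open plastic tote standing loose on the bench, 160 (its x) x 140 (its y) mm outside, 65 mm high, walls and floor 4 mm, 0.6 kg. Origin: centre of its underside
- key_stand: wooden block fixed to the bench, 60 (x) x 190 (y) x 38 mm high, with three upright slots 58 mm apart along its y, a key standing in each. Origin: centre of its underside
- key_red: the machine's key, red plastic head, 60 mm tall, upright, z up. Origin: blade tip. Lowest 14 mm: blade 16 mm wide (y), 5 thick (x), rounded tip; then 10 mm round neck, 5 thick; from 24 to 60 mm: flat head 34 wide (y), 9 thick (x), centred over the blade: grip across its x. The head's underside (shoulder) rests on the stand, and on the switch when home. Either way round fits. 40 g
- key_tip (a point): tip of the red key's blade, axes as key_red
- key_head (a point): middle of the red key's head, 42 mm above the tip
- key_blue: same key with a blue head, for other equipment; origin at the blade tip
- key_yellow: same key with a yellow head, for other equipment; origin at the blade tip
- keyhole (a point): centre of the key slot, at the top face of its 36 mm square aluminium plate in a red frame, 60 mm above the bench; axes as the machine. Slot 7 (x) x 18 (y) mm with a 2 mm lead-in all round. The key goes straight down, its width (y) along the slot's y, 24 mm, until its shoulder rests on the plate; it turns only when 22 mm or more is in, and cannot be pulled out while turned
- console (a point): top of the grey console right of the tray, at its centre, 54 mm above the bench, axes as the machine; console 154 (x) x 84 (y) mm. Key switch in front; a red emergency-stop mushroom, 37 mm wide, top 84 mm above the bench, stands 69 mm behind (+x of) the keyhole
- pins (a point): the two pairs of sticky sprung pins in the cylinder, 15 and 20.5 mm below the plate's top, on the slot's axis. They catch the blade's rounded tip just before those depths: a steady straight push under about 8 N stalls there, about 12 N (at most 15) goes through, and small twists to and fro (0.05 to 0.1 rad) ease it by 2 to 3 N
- key_switch (a joint): turn of the lock cylinder in rad: 0 at rest (slot along y), grows clockwise seen from above, firm stop at 1.5; a spring of 0.05 N m at rest rising to 0.13 N m at the stop returns it when let go. The key has about 0.1 rad of play in it, so the key itself turns about 1.6 rad
- pliers_red: loose pliers with red handles, 57 x 185 x 17 mm, lying near the bench's front edge; origin: centre of underside
- tape_electrical: loose black roll of tape, 58 mm across, 19 mm high; origin: centre of underside
- hex_keys: loose folding hex-key set with red sides, 28 x 96 x 30 mm; origin: centre of underside

How it is judged:
By the outcome, as a careful person would: the job done as asked, in the order asked, and still so for the second after the job is handed in, while the arm keeps its last pose, push and grip.
It also fails if it takes over 72 s, if anything falls off the work surface, if the arm or the gripper's body presses on something with over 40 N, if the wrist force passes 120 N, or if a joint passes its speed limit or range.

## Working session

There is one attempt and no reset: what is moved stays moved. The work goes in short steps, each a Python script; the robot and the scene stay as the last script left them, time stands still between calls to the robot, and variables do not carry over. Pictures are saved under pics/ and viewed, at most 10 in all, crops included, and the job is handed in when it is done.

```bash
mkdir -p pics; ls; python3 - <<'E'
from rig import *
import cv2,numpy as np
for n in("scene","top"):
    im,d=camera(n); cv2.imwrite(f"pics/{n}0.png",im[:,:,::-1]); np.savez(f"{n}0.npz",im=im,d=d)
    print(n,camera_params(n))
print(camera_params("wrist")); s=sense(); print(s["time_s"],s["tcp_rot"],s["wrist_force"])
E
```

```text
pics
scene {'K': array([[371.40025075,   0.        , 315.31174539],
       [  0.        , 371.40025075, 199.90428328],
       [  0.        ,   0.        ,   1.        ]]), 'position': array([0.07106332, 0.82377549, 0.7180592 ]), 'rotation': array([[-0.8419747 , -0.32287711,  0.43223719],
       [-0.53948224,  0.51294901, -0.66771418],
       [-0.00612601, -0.79538273, -0.60607655]])}
top {'K': array([[381.31714313,   0.        , 318.69827787],
       [  0.        , 381.31714313, 194.12023738],
       [  0.        ,   0.        ,   1.        ]]), 'position': array([0.33479764, 0.06430939, 1.19302393]), 'rotation': array([[ 0.04727275, -0.97735042,  0.20628   ],
       [-0.99888032, -0.04587248,  0.01156841],
       [-0.00184381, -0.2065959 , -0.97842462]])}
{'K': array([[309.70691629,   0.        , 319.53551809],
       [  0.        , 309.70691629, 198.36148299],
       [  0.        ,   0.        ,   1.        ]]), 'tool_from_camera': array([[-1.08228693e-04, -9.64545681e-01, -2.63915927e-01,
         6.68973269e-02],
       [ 9.99999654e-01, -3.22181639e-04,  7.67404435e-04,
         3.39228041e-04],
       [-8.25225500e-04, -2.63915753e-01,  9.64545382e-01,
        -1.17811415e-01],
       [ 0.00000000e+00,  0.00000000e+00,  0.00000000e+00,
         1.00000000e+00]])}
0.1 [[ 9.28735994e-01  3.70741093e-01 -7.04676719e-04]
 [ 3.70741759e-01 -9.28734559e-01  1.63315267e-03]
 [-4.89808164e-05 -1.77802075e-03 -9.99998418e-01]] [-0.02797945 -0.16916097 -0.09886441]
```

View pics/top0.png

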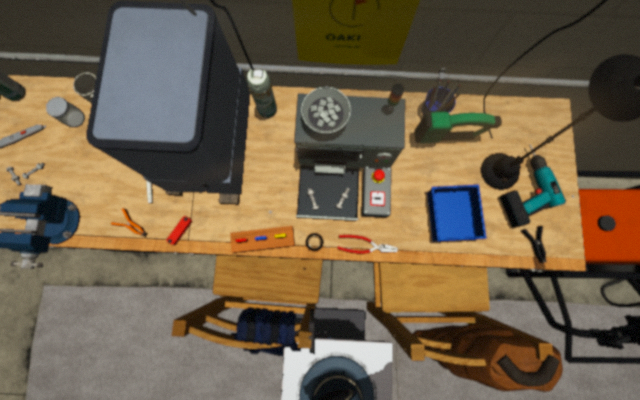

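View pics/scene0.png

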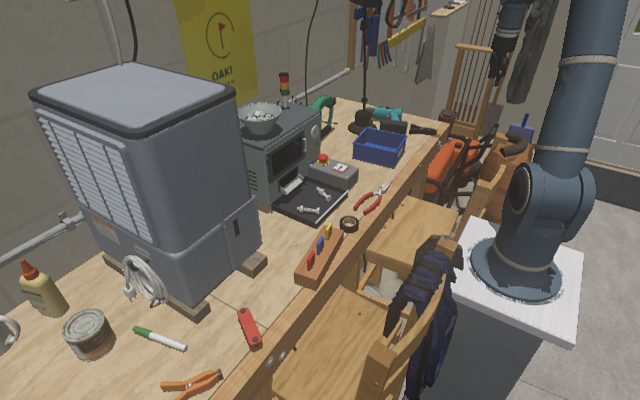

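The top view shows bolts at about (312,198) and (342,198), the keyhole at (377,197) and the tote at (457,213). The stand has red, blue and yellow keys at (241,240), (261,238) and (280,236). I'll compute rough positions from these, then take a wrist look at the tray and one at the stand.

```bash
cat > h.py <<'E'
from rig import *
import cv2,numpy as np
def rays(name,px,st=None):
    """world origin and ray directions for pixels (n,2)"""
    P=camera_params(name);K=P["K"];px=np.atleast_2d(np.asarray(px,float))
    n=(px-K[:2,2])/[K[0,0],K[1,1]]
    if name!="wrist":
        return P["position"],np.c_[n,np.ones(len(n))]@P["rotation"].T
    T=P["tool_from_camera"];r=np.linalg.norm(n,axis=1,keepdims=True)+1e-12
    d=np.c_[n/r*np.sin(r),np.cos(r)]
    R=st["tcp_rot"];return st["position"]+R@T[:3,3],d@(R@T[:3,:3]).T
def on_plane(name,px,z,st=None):
    o,d=rays(name,px,st);return o+d*((z-o[2])/d[:,2])[:,None]
def proj_wrist(p,st):
    P=camera_params("wrist");T=P["tool_from_camera"];K=P["K"]
    c=((np.atleast_2d(p)-st["position"])@st["tcp_rot"]-T[:3,3])@T[:3,:3]
    rho=np.linalg.norm(c[:,:2],axis=1,keepdims=True)+1e-12
    return c[:,:2]/rho*np.arctan2(rho,c[:,2:])*K[0,0]+K[:2,2]
def wrist(fn=None):
    st=sense();im,d=camera("wrist")
    if fn: cv2.imwrite("pics/"+fn,im[:,:,::-1]);np.savez(fn[:-4]+".npz",im=im,d=d,pos=st["position"],rot=st["tcp_rot"])
    return im,d,st
def mask(im,c,vmin=70,smin=110):
    h=cv2.cvtColor(im,cv2.COLOR_RGB2HSV);H,S,V=[h[...,i].astype(int) for i in range(3)]
    hue={"red":(H<8)|(H>172),"blue":(H>105)&(H<130),"yellow":(H>20)&(H<33)}[c]
    return (hue&(S>smin)&(V>vmin)).astype(np.uint8)
def blobs(m,amin=8):
    n,l,s,c=cv2.connectedComponentsWithStats(m)
    return [(c[i],s[i,4],s[i,:4],l==i) for i in range(1,n) if s[i,4]>=amin]
def down(yaw):
    """tool pointing down, closing axis y at angle yaw from world x... y=(cos,sin,0)"""
    y=np.array([np.cos(yaw),np.sin(yaw),0]);z=np.array([0,0,-1.]);return np.c_[np.cross(y,z),y,z]
E
python3 - <<'E'
from h import *
im=np.load("top0.npz")["im"]
for c in("red","blue","yellow"):
    for b in blobs(mask(im,c)):
        if 210<b[0][1]+60 and 120<b[0][0]<500 and b[0][1]>150: print(c,b[0].round(1),b[1],b[2],on_plane("top",b[0],.06)[0].round(3))
m=mask(im,"blue",40)
b=max([b for b in blobs(m) if 420<b[0][0]<495],key=lambda b:b[1])
cs=max(cv2.findContours(b[3].astype(np.uint8),0,2)[0],key=cv2.contourArea)
P=on_plane("top",cs[:,0],.065)[:,:2]
r=cv2.minAreaRect((P*1000).astype(np.float32));print("tote",r)
P=on_plane("top",[(300,217),(357,218),(312,198),(342,198),(377,197)],.02);print(P.round(3))
for yaw in (0,1.57,-1.57):
    for p in ([.5,.03,.3],[.43,.31,.25],[.54,-.37,.25]): print(yaw,p,inverse_kinematics(np.array(p),down(yaw)) )
E
```

```text
red [378.8 173.6] 104 [374 168  11  12] [ 0.647 -0.104  0.06 ]
red [370.4 199.7] 18 [370 192   3  14] [ 0.564 -0.08   0.06 ]
red [178.7 230. ] 295 [167 217  24  27] [0.445 0.489 0.06 ]
red [354.8 237. ] 94 [339 235  32   8] [ 0.449 -0.035  0.06 ]
red [240.7 239.8] 36 [235 238  12   5] [0.425 0.302 0.06 ]
red [353.6 250.4] 95 [338 247  32   7] [ 0.409 -0.033  0.06 ]
blue [454.7 213.8] 2170 [431 185  55  56] [ 0.532 -0.333  0.06 ]
blue [260.2 237.9] 25 [256 237  10   3] [0.433 0.245 0.06 ]
yellow [375.7 179.4] 33 [371 173  13  10] [ 0.628 -0.094  0.06 ]
yellow [279.9 235.4] 44 [274 233  12   5] [0.443 0.187 0.06 ]
tote ((536.1106567382812, -338.4761657714844), (162.76670837402344, 148.41249084472656), 5.6145734786987305)
[[ 0.507  0.133  0.02 ]
 [ 0.512 -0.044  0.02 ]
 [ 0.569  0.099  0.02 ]
 [ 0.573  0.005  0.02 ]
 [ 0.581 -0.105  0.02 ]]
0 [0.5, 0.03, 0.3] [ 0.51545896  0.21958747 -0.76312004  1.84776747  0.1665243   1.13922595
 -0.30572041]
0 [0.43, 0.31, 0.25] [ 0.09047735  0.41033326 -1.01648405  1.84344488  0.38939485  1.10498757
 -1.06876434]
0 [0.54, -0.37, 0.25] [ 0.81073835  0.47044089 -0.38993328  1.57639283  0.19144192  1.13267873
  0.37754979]
1.57 [0.5, 0.03, 0.3] [ 0.70438339  0.28107541 -1.01134252  1.83998463  0.25909119  1.16208435
  1.1762519 ]
1.57 [0.43, 0.31, 0.25] [ 0.24575636  0.57046632 -1.31488126  1.8374664   0.59261516  1.20931833
  0.31258795]
1.57 [0.54, -0.37, 0.25] [ 1.01654553  0.53530952 -0.70587304  1.56345915  0.36617139  1.17895192
  1.80851339]
-1.57 [0.5, 0.03, 0.3] [ 0.4055571   0.19714558 -0.62948165  1.85280725  0.12773715  1.13186562
 -1.8391722 ]
-1.57 [0.43, 0.31, 0.25] [-0.98267223  0.24071497  0.33324125  1.9000924  -0.09190228  1.01545768
 -2.1798183 ]
-1.57 [0.54, -0.37, 0.25] [ 0.59104697  0.44141654 -0.07673329  1.59085303  0.03655848  1.1107263
 -1.06459425]
```

```bash
python3 - <<'E'
from h import *
movep(np.array([.40,-.36,.36]),down(-1.5))
movep(np.array([.50,.02,.31]),down(-1.5))
im,d,st=wrist("w1.png"); print(st["time_s"],st["position"],st["wrist_force"])
E
```

```text
2.7917 [0.50029601 0.01835057 0.30996147] [-0.2736542  -0.73307555 -0.32985884]
```

View pics/w1.png

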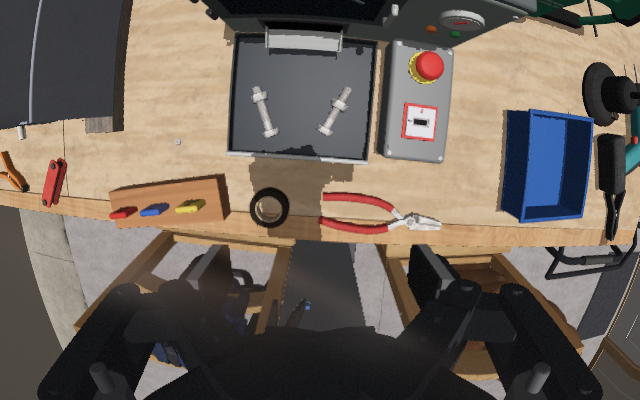

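The wrist view covers everything. Bolts run (257,90)-(269,132) and (347,90)-(326,130), and the key slot is at (420,122). The stand is at (168,200) with the red key at (122,212). The tote is at (548,165). I'll measure the shanks, the switch and the tote from this image.

```bash
cat > meas1.py <<'E'
from h import *
D=np.load("w1.npz");im=D["im"];st=dict(position=D["pos"],tcp_rot=D["rot"])
g=cv2.cvtColor(im,cv2.COLOR_RGB2GRAY)
for (x0,x1) in((245,285),(312,358)):
    roi=np.zeros_like(g);roi[80:142,x0:x1]=1
    b=max(blobs(((g>105)&(roi>0)).astype(np.uint8)),key=lambda b:b[1])
    ys,xs=np.nonzero(b[3]);P=on_plane("wrist",np.c_[xs,ys],.016,st)[:,:2]
    c=P.mean(0);a=np.linalg.svd(P-c,full_matrices=False)[2][0];a*=np.sign(a[0])
    # orientation from shank pixels only later; profile
    t=(P-c)@a;w=(P-c)@[-a[1],a[0]]
    # sort by shank middle
    print("bolt c",c.round(4),"axis deg",np.degrees(np.arctan2(a[1],a[0])).round(1),"t",t.min().round(4),t.max().round(4),"n",len(t))
    for k in np.arange(-.039,.04,.003):
        s=(t>=k)&(t<k+.003)
        if s.sum():print(f"{k*1e3:.0f}:{1e3*np.ptp(w[s]):.0f}({1e3*(w[s].max()+w[s].min())/2:.0f})",end=" ")
    print()
m=mask(im,"red");roi=np.zeros_like(m);roi[95:150,395:445]=1
pts=np.argwhere(m&roi)[:,::-1]
P=on_plane("wrist",pts,.060,st)[:,:2]
print("frame",cv2.minAreaRect((P*1000).astype(np.float32)))
pl=(g<60)&(cv2.erode(cv2.dilate(roi,None),None)>0);roi2=np.zeros_like(g);roi2[112:132,410:432]=1
bs=max(blobs(((g<70)&(roi2>0)).astype(np.uint8),3),key=lambda b:b[1]);print("slot",bs[0],bs[1],bs[2],on_plane("wrist",bs[0],.060,st).round(4))
for c,r in(("red",(100,140)),("blue",(138,165)),("yellow",(172,208))):
    mm=mask(im,c);roi=np.zeros_like(mm);roi[195:225,r[0]:r[1]]=1
    b=max(blobs(mm&roi),key=lambda b:b[1]);print(c,b[0],b[1],b[2],on_plane("wrist",b[0],.065,st).round(4))
m=mask(im,"blue",40,100);m[:,:480]=0
b=max(blobs(m),key=lambda b:b[1])
ys,xs=np.nonzero(b[3]);P=on_plane("wrist",np.c_[xs,ys],.065,st)[:,:2]
print("tote",cv2.minAreaRect((P*1000).astype(np.float32)))
d=D["d"];print("depth tray etc",d[110,300],d[122,420],d[212,122],d[165,548])
E
python3 meas1.py
```

```text
bolt c [0.5691 0.097 ] axis deg 20.8 t -0.0352 0.0365 n 532
-36:14(0) -33:21(-1) -30:21(-0) -27:21(-0) -24:10(-0) -21:11(0) -18:10(0) -15:11(-0) -12:11(0) -9:10(1) -6:11(0) -3:10(0) 0:11(0) 3:11(0) 6:10(0) 9:11(1) 12:9(0) 15:19(0) 18:19(-1) 21:21(-0) 24:20(-0) 27:11(0) 30:10(0) 33:10(0) 36:4(1) 
bolt c [0.5776 0.0024] axis deg 10.7 t -0.045 0.0419 n 2613
-39:47(-2) -36:52(1) -33:55(2) -30:60(4) -27:60(4) -24:60(3) -21:60(3) -18:60(3) -15:60(2) -12:60(2) -9:60(2) -6:60(1) -3:60(1) 0:60(1) 3:60(0) 6:60(-0) 9:60(-1) 12:60(-1) 15:60(-1) 18:60(-2) 21:60(-2) 24:60(-2) 27:60(-3) 30:59(-3) 33:60(-3) 36:55(-2) 39:25(13) 
frame ((571.4278564453125, -99.1174545288086), (43.2700309753418, 43.37118911743164), 89.36480712890625)
slot [419.8        121.78181818] 55 [414 119  13   6] [[ 0.5715 -0.0998  0.06  ]]
red [122.65326633 212.82914573] 199 [109 207  29  12] [[0.4278 0.2951 0.065 ]]
blue [149.43965517 211.95689655] 116 [140 209  20   7] [[0.4332 0.2469 0.065 ]]
yellow [189.64634146 206.77235772] 246 [175 200  30  14] [[0.4455 0.1833 0.065 ]]
tote ((537.904052734375, -322.11639404296875), (163.88796997070312, 185.23941040039062), 5.611859321594238)
depth tray etc 0.4080909 0.36032346 0.37485367 0.42409948
```

```bash
sed -i 's/g>105)&(roi>0/g>(105 if x0<300 else TH))\&(roi>0/' meas1.py; for T in 125 145; do sed "s/TH/$T/" meas1.py > m2.py; python3 m2.py | sed -n 3,4p; done
python3 - <<'E'
from h import *
D=np.load("w1.npz");im=D["im"];st=dict(position=D["pos"],tcp_rot=D["rot"])
# tray inside edges: plane z .025 / floor; console edges check of machine yaw via Hough
print("tray corners", on_plane("wrist",[(228,153),(367,161)],.025,st).round(4))
m=mask(im,"blue",40,100);m[:,:480]=0
# rim corners (read from the picture)
print("tote rim",on_plane("wrist",[(532,110),(593,119),(583,218),(505,213)],.065,st).round(4))
E
```

```text
bolt c [0.5745 0.0022] axis deg -25.1 t -0.0334 0.0375 n 469
-36:0(-5) -33:16(0) -30:18(-0) -27:20(0) -24:10(1) -21:9(0) -18:9(0) -15:9(0) -12:9(0) -9:9(0) -6:9(0) -3:9(0) 0:9(1) 3:7(1) 6:16(-0) 9:17(-1) 12:22(-0) 15:16(0) 18:8(0) 21:8(0) 24:8(0) 27:9(0) 30:9(0) 33:9(0) 36:6(-1) 
bolt c [0.5739 0.0022] axis deg -25.3 t -0.0321 0.0381 n 389
-33:14(0) -30:15(-1) -27:17(0) -24:9(0) -21:9(0) -18:9(0) -15:8(0) -12:8(0) -9:8(0) -6:8(1) -3:7(0) 0:6(0) 3:6(1) 6:15(0) 9:16(-1) 12:16(-2) 15:11(-1) 18:5(1) 21:7(0) 24:6(0) 27:8(0) 30:7(-0) 33:8(0) 36:6(1) 
tray corners [[ 0.512   0.1416  0.025 ]
 [ 0.5126 -0.0444  0.025 ]]
tote rim [[ 0.6132 -0.2665  0.065 ]
 [ 0.6269 -0.4061  0.065 ]
 [ 0.464  -0.4263  0.065 ]
 [ 0.4646 -0.2463  0.065 ]]
```

```bash
cat >> h.py <<'E'
def rep(tag):
    s=sense();print(tag,round(s["time_s"],2),s["position"].round(4),"gap",round(s["finger_gap"],4),"gf",np.round(s["gripper_force"],1),"F",s["wrist_force"].round(1))
def grab(p,yaw,zup=.13):
    R=down(yaw);command_gripper(.040,40)
    movep(np.array([*p,zup]),R)
    if move_l(np.array([*p,.032]),feed=.12,until_force=15): rep("BLOCKED");raise SystemExit
    command_gripper(0.0,50);rep("closed")
    move_l(np.array([*p,.20]),feed=.25);rep("lifted")
E
python3 - <<'E'
from h import *
D=np.load("w1.npz");st=dict(position=D["pos"],tcp_rot=D["rot"])
for px in((303,50),(303,35),(303,28),(340,20)):
    o,d=rays("wrist",[px],st);c=camera_params("wrist")["tool_from_camera"][:3,:3];f=(st["tcp_rot"]@c)[:,2]
    print(px,(o+d[0]*D["d"][px[1],px[0]]/(d[0]@f)).round(3))
grab((.5659,.0062),np.radians(-115.1))
E
```

```text
(303, 50) [0.657 0.051 0.004]
(303, 35) [0.668 0.049 0.044]
(303, 28) [0.674 0.049 0.055]
(340, 20) [0.674 0.008 0.096]
closed 5.49 [0.5664 0.0062 0.0328] gap 0.0083 gf 49.0 F [-1.4 -0.9  5.9]
lifted 6.32 [0.5647 0.0059 0.1985] gap 0.0081 gf 48.8 F [-0.1  0.4 -1.6]
```

```bash
cat >> h.py <<'E'
def put(off):
    yaw=np.radians(6.2);c=np.array([.540,-.338])+off*np.array([-np.sin(yaw),np.cos(yaw)]);R=down(yaw-np.pi/2)
    movep(np.array([*c,.20]),R)
    if move_l(np.array([*c,.045]),feed=.2,until_force=12): rep("touched early")
    command_gripper(.030);rep("released")
    move_l(np.array([*c,.20]),feed=.3)
E
python3 - <<'E'
from h import *
put(-.025)
movep(np.array([.5649,.0954,.2]),down(np.radians(-69.2)))
grab((.5649,.0954),np.radians(-69.2))
put(.025)
im,d,st=wrist("w2.png");rep("x")
E
```

```text
released 8.97 [ 0.5431 -0.3632  0.0459] gap 0.0302 gf 0.0 F [-1.1 -0.3  0.2]
closed 13.31 [0.5654 0.0956 0.0328] gap 0.0083 gf 48.9 F [-1.1 -0.3  4.9]
lifted 14.13 [0.5638 0.0948 0.1984] gap 0.0084 gf 48.8 F [-0.1 -0.1 -1.4]
released 16.92 [ 0.5383 -0.3145  0.0464] gap 0.0301 gf 2.4 F [ 1.6 -3.2  4.4]
x 17.63 [ 0.5361 -0.3123  0.1986] gap 0.0299 gf 0.0 F [ 0.4  0.  -0.4]
```

View pics/w2.png

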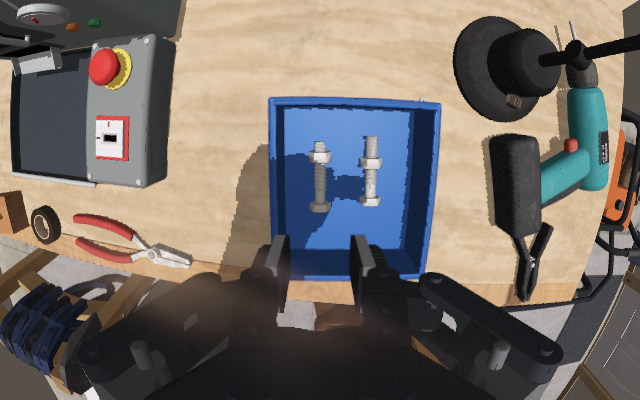

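Both bolts lie in the tote, at (320,175) and (370,172). Next is a look from straight above the red key.

```bash
cat > look.py <<'E'
from h import *
def redtop(st,im,guess,z):
    u=proj_wrist([*guess,z],st)[0]
    h=[b for b in blobs(mask(im,"red",60,120),30) if np.linalg.norm(b[0]-u)<45]
    b=max(h,key=lambda b:b[1]);ys,xs=np.nonzero(b[3])
    P=on_plane("wrist",np.c_[xs,ys],z,st)[:,:2]
    r=cv2.minAreaRect((P*1000).astype(np.float32));return u,b,r,P
E
python3 - <<'E'
from look import *
yaw=np.radians(9);R=down(yaw);k=np.array([.428,.298])
movep(np.array([.45,-.05,.26]),down(-.6))
movep(np.array([*(k-.067*R[:2,0]),.17]),R)
command_gripper(.040)
im,d,st=wrist("w3.png");rep("at")
u,b,r,P=redtop(st,im,k,.074);print(u,b[0],b[1:3],r,P.mean(0))
for c in("blue","yellow"):
    for q in blobs(mask(im,c),30): print(c,q[0].round(1),q[1],q[2],on_plane("wrist",q[0],.074,st)[0].round(4))
E
```

```text
at 20.17 [0.4391 0.231  0.1703] gap 0.04 gf 0.0 F [0.4 0.6 0.5]
[318.07222021 112.7185044 ] [315.01851852 108.35016835] (np.int32(594), array([309,  85,  13,  48], dtype=int32)) ((425.4789733886719, 300.5924377441406), (8.228529930114746, 32.56275939941406), 8.764551162719727) [0.42547577 0.30067818]
blue [ 38.3 163.7] 35 [ 35 161   8   8] [0.1622 0.2308 0.074 ]
blue [315.8 186.4] 544 [310 162  12  50] [0.4344 0.2466 0.074 ]
blue [ 37.9 173.3] 32 [ 32 170  12   7] [0.1606 0.221  0.074 ]
yellow [316.4 254.9] 519 [311 230  12  51] [0.4428 0.1936 0.074 ]
```

View pics/w3.png

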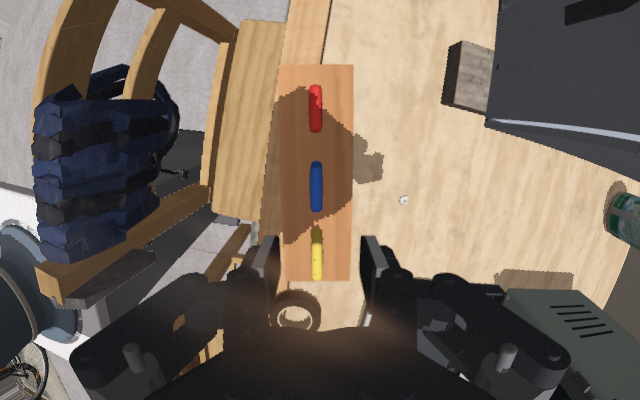

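The red key top is at pixel (315,108), size 8.2 x 32.6 mm, at (0.4255, 0.3006) and yaw 8.8°. That fits the 9 x 34 mm head, so I'll grip it now.

```bash
python3 - <<'E'
from h import *
R=down(np.radians(8.8));k=np.array([.4255,.3003])
movep(np.array([*k,.13]),R)
if move_l(np.array([*k,.068]),feed=.1,until_force=12): rep("BLOCKED");raise SystemExit
rep("down");command_gripper(0.0,25);rep("soft")
command_gripper(0.0,90);rep("closed")
move_l(np.array([*k,.13]),feed=.06);rep("up")
move_l(np.array([*k,.20]),feed=.2);rep("up2")
R=down(0.)
movep(np.array([.5,.1,.22]),R)
movep(np.array([.5715,-.0995-.075,.20]),R)   # camera over the switch
im,d,st=wrist("w4.png");rep("look")
E
```

```text
down 21.35 [0.4257 0.3006 0.0683] gap 0.0399 gf 0.0 F [-0.4 -0.6  0.1]
soft 21.73 [0.4259 0.3006 0.0686] gap 0.0084 gf 29.0 F [-0.3 -0.3  3.8]
closed 21.94 [0.4259 0.3007 0.0688] gap 0.0074 gf 87.9 F [-0.6 -0.7  5.3]
up 23.12 [0.4253 0.3    0.1296] gap 0.0074 gf 87.7 F [ 0.4 -0.3 -0.2]
up2 23.62 [0.4255 0.2999 0.1998] gap 0.0079 gf 87.7 F [ 0.1 -0.4 -1. ]
look 25.64 [ 0.5718 -0.1713  0.2006] gap 0.0078 gf 87.7 F [-0.1  1.  -0.2]
```

View pics/w4.png

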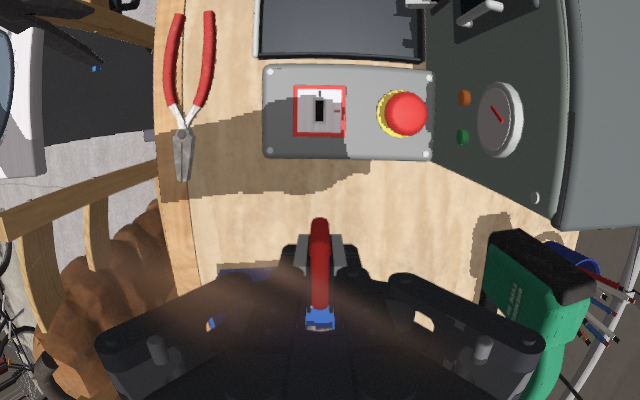

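```bash
cat > slot.py <<'E'
from look import *
def slot(im,st,guess=(.5715,-.0995)):
    g=cv2.cvtColor(im,cv2.COLOR_RGB2GRAY);u=proj_wrist([*guess,.06],st)[0]
    x,y=np.round(u).astype(int);roi=np.zeros_like(g);roi[y-18:y+19,x-14:x+15]=1
    out=[]
    for th in (45,60):
        bs=max(blobs(((g<th)&(roi>0)).astype(np.uint8),10),key=lambda b:b[1])
        ys,xs=np.nonzero(bs[3]);P=on_plane("wrist",np.c_[xs,ys],.060,st)[:,:2]
        r=cv2.minAreaRect((P*1000).astype(np.float32))
        out.append((bs[0].round(1),bs[1],np.round(r[0],1),np.round(r[1],1),round(r[2],1)))
    m=mask(im,"red",60,110);roi=np.zeros_like(m);roi[y-45:y+46,x-42:x+43]=1
    P=on_plane("wrist",np.argwhere(m&roi)[:,::-1],.060,st)[:,:2]
    return u,out,cv2.minAreaRect((P*1000).astype(np.float32))
E
python3 - <<'E'
from slot import *
D=np.load("w4.npz");im=D["im"];st=dict(position=D["pos"],tcp_rot=D["rot"])
print(*slot(im,st),sep="\n")
q=np.array([[17,0,30],[17,0,-6],[-17,0,-6]])/1e3
print(proj_wrist(st["position"]+q@st["tcp_rot"].T,st).round(1))
m=mask(im,"red",40,100);b=max([b for b in blobs(m) if 300<b[0][0]<340 and b[0][1]>200],key=lambda b:b[1]);print(b[0],b[2])
print([(r,np.nonzero(b[3][r])[0][[0,-1]],im[r,319:322].mean(1).astype(int)) for r in range(216,320,6) if b[3][r].any()])
s=sense();print(s["position"],s["tcp_rot"].round(4)[:,1],(s["position"]-D["pos"]))
E
```

```text
[318.98022168 109.04783304]
[(array([319. , 110.5]), np.int32(140), array([ 571.5, -100.7]), array([ 5. , 15.9]), 0.2), (array([319. , 110.5]), np.int32(140), array([ 571.5, -100.7]), array([ 5. , 15.9]), 0.2)]
((571.5187377929688, -100.68241882324219), (42.73704147338867, 42.94815444946289), 89.80204010009766)
[[318.9 215.5]
 [318.8 244.4]
 [318.9 314. ]]
[319.49363426 262.5625    ] [309 218  22  91]
[(222, array([312, 327]), array([47, 48, 50])), (228, array([311, 328]), array([48, 50, 46])), (234, array([310, 329]), array([49, 48, 49])), (240, array([309, 330]), array([53, 52, 50])), (246, array([309, 330]), array([69, 71, 71])), (252, array([309, 330]), array([71, 71, 73])), (258, array([310, 329]), array([71, 71, 71])), (264, array([310, 329]), array([71, 70, 72])), (270, array([310, 329]), array([72, 74, 72])), (276, array([310, 329]), array([78, 78, 74])), (282, array([311, 329]), array([85, 81, 83])), (288, array([311, 328]), array([87, 86, 86])), (294, array([311, 328]), array([85, 84, 85])), (300, array([311, 328]), array([83, 83, 82])), (306, array([313, 326]), array([79, 80, 79]))]
[ 0.57184603 -0.17128131  0.20055106] [1.0e+00 4.6e-03 7.0e-04] [3.17233418e-05 1.91713332e-04 1.59046433e-04]
```

Slot at (0.5715, -0.1007), yaw about 0, in agreement with the red frame's centre. The held key sits about 0.8 mm toward tool +x. I'll start the insertion.

```bash
python3 - <<'E'
from h import *
R=down(np.radians(.2));t=np.array([.5715,-.1014])
move_l(np.array([*t,.15]),R,feed=.2);sleep(.3);s=sense();e=t-s["position"][:2];print("err",e,s["tcp_rot"][:,1].round(4))
c=t+e;move_l(np.array([*c,.120]),R,feed=.1);sleep(.3);rep("above")
f0=sense()["wrist_force"]
hit=move_l(np.array([*c,.101]),R,feed=.03,until_force=8);rep(f"in? {hit}");print(sense()["wrist_force"]-f0,sense()["ft_torque"].round(3))
E
```

```text
err [-0.00027882  0.00117929] [1.0e+00 1.6e-03 9.0e-04]
above 27.28 [ 0.5715 -0.1002  0.1205] gap 0.0074 gf 87.7 F [ 0.3 -0.5 -1.6]
in? False 28.07 [ 0.5712 -0.1002  0.101 ] gap 0.0074 gf 87.7 F [ 0.8 -0.  -0.3]
[0.52351181 0.47811565 1.28003696] [ 0.004 -0.025 -0.014]
```

The blade is 13 mm in with almost no force. Next I work past the pins with small twists.

```bash
python3 - <<'E'
from h import *
c=np.array([.5715,-.1006]);y0=np.radians(.2);f0=-1.6;z=.0995
for i in range(24):
    tw=.06*(-1)**i
    move_l(np.array([*c,z]),down(y0+tw),feed=.03)
    s=sense();f=s["wrist_force"];print(f"{z:.4f} act {s['position'][2]:.4f} Fz {f[2]-f0:.1f} lat {f[0]:.1f},{f[1]:.1f} tz {s['ft_torque'][2]:.2f} t {s['time_s']:.1f}")
    if f[2]-f0>16: break
    if s["position"][2]<.0903 and f[2]-f0>5: break
    if f[2]-f0<13: z-=.0008
    if z<.087: break
move_l(np.array([*c,z]),down(y0),feed=.03);rep("end")
E
```

```text
0.0995 act 0.0997 Fz 3.2 lat -1.7,0.6 tz 0.04 t 28.3
0.0987 act 0.0995 Fz 6.9 lat -2.1,1.0 tz 0.08 t 28.6
0.0979 act 0.0983 Fz 5.4 lat -1.7,-0.1 tz 0.03 t 28.9
0.0971 act 0.0973 Fz 3.6 lat -0.2,0.6 tz 0.02 t 29.1
0.0963 act 0.0963 Fz 2.9 lat 0.4,0.9 tz 0.02 t 29.4
0.0955 act 0.0955 Fz 2.7 lat 0.8,0.8 tz 0.08 t 29.6
0.0947 act 0.0949 Fz 4.5 lat -1.0,0.8 tz -0.03 t 29.9
0.0939 act 0.0941 Fz 6.1 lat -1.3,-0.9 tz -0.00 t 30.2
0.0931 act 0.0937 Fz 7.8 lat -1.1,-0.2 tz -0.08 t 30.4
0.0923 act 0.0924 Fz 5.3 lat 0.7,0.5 tz -0.04 t 30.7
0.0915 act 0.0908 Fz 0.4 lat 1.1,1.8 tz -0.05 t 31.0
0.0907 act 0.0908 Fz 4.0 lat -1.2,0.2 tz 0.06 t 31.2
0.0899 act 0.0907 Fz 10.2 lat -2.1,0.1 tz -0.04 t 31.5
0.0891 act 0.0907 Fz 13.3 lat -3.0,0.7 tz -0.07 t 31.8
0.0891 act 0.0907 Fz 15.0 lat -4.1,-0.1 tz 0.01 t 32.0
0.0891 act 0.0907 Fz 13.9 lat -3.9,1.1 tz 0.04 t 32.3
0.0891 act 0.0907 Fz 15.3 lat -4.3,0.7 tz -0.03 t 32.6
0.0891 act 0.0907 Fz 14.9 lat -3.2,-0.0 tz -0.04 t 32.9
0.0891 act 0.0907 Fz 14.6 lat -3.4,-0.4 tz -0.05 t 33.1
0.0891 act 0.0907 Fz 14.5 lat -3.1,0.2 tz -0.01 t 33.4
0.0891 act 0.0907 Fz 14.5 lat -4.1,-0.3 tz -0.02 t 33.6
0.0891 act 0.0907 Fz 13.7 lat -3.8,0.7 tz 0.01 t 33.9
0.0891 act 0.0907 Fz 14.9 lat -3.5,-1.1 tz -0.00 t 34.2
0.0891 act 0.0907 Fz 13.9 lat -4.9,0.2 tz -0.07 t 34.5
end 34.7 [ 0.5718 -0.1007  0.0907] gap 0.0081 gf 90.0 F [-3.1  0.6 13.6]
```

It stops hard at TCP z 0.0907, past both pins, so the shoulder is on the plate. Now I turn it clockwise.

```bash
python3 - <<'E'
from h import *
c=np.array([.5716,-.1007]);y0=np.radians(.2)
for a in [.2,.4,.6,.8,1.0,1.2,1.35,1.45,1.5,1.55,1.6,1.64,1.68]:
    move_l(np.array([*c,.0900]),down(y0-a),feed=.03)
    s=sense();f=s["wrist_force"];ty=s["tcp_rot"][:,1];act=-np.arctan2(ty[1],ty[0])
    print(f"{a:.2f} act {act:.3f} z {s['position'][2]:.4f} F {f.round(1)} tz {s['ft_torque'][2]:.3f} gap {s['finger_gap']:.4f} t {s['time_s']:.1f}")
    if abs(s['ft_torque'][2])>.6 or np.abs(f).max()>25: break
im,d,st=wrist("w5.png")
E
```

```text
0.20 act 0.193 z 0.0907 F [-2.7  0.2  8.5] tz 0.041 gap 0.0078 t 35.0
0.40 act 0.393 z 0.0907 F [-3.6  1.1  8.2] tz -0.003 gap 0.0078 t 35.4
0.60 act 0.593 z 0.0907 F [-3.9 -0.8  8.5] tz 0.019 gap 0.0080 t 35.8
0.80 act 0.793 z 0.0908 F [-4.3  0.9  9.3] tz 0.063 gap 0.0077 t 36.1
1.00 act 0.993 z 0.0908 F [-3.   0.1  9.6] tz 0.023 gap 0.0076 t 36.5
1.20 act 1.193 z 0.0907 F [-4.   1.3  9.2] tz 0.088 gap 0.0077 t 36.8
1.35 act 1.342 z 0.0907 F [-3.3  1.4  8.9] tz 0.022 gap 0.0079 t 37.1
1.45 act 1.443 z 0.0907 F [-3.7  1.4  9.4] tz 0.083 gap 0.0076 t 37.4
1.50 act 1.492 z 0.0908 F [-4.3  1.5 10.5] tz 0.067 gap 0.0075 t 37.6
1.55 act 1.542 z 0.0908 F [-3.6  1.6  8.8] tz 0.062 gap 0.0072 t 37.9
1.60 act 1.592 z 0.0908 F [-3.4  1.1  9.8] tz 0.065 gap 0.0078 t 38.1
1.64 act 1.632 z 0.0908 F [-3.7  1.4  9.7] tz 0.042 gap 0.0076 t 38.4
1.68 act 1.671 z 0.0907 F [-3.3  0.5  9.7] tz 0.268 gap 0.0074 t 38.6
```

View pics/w5.png

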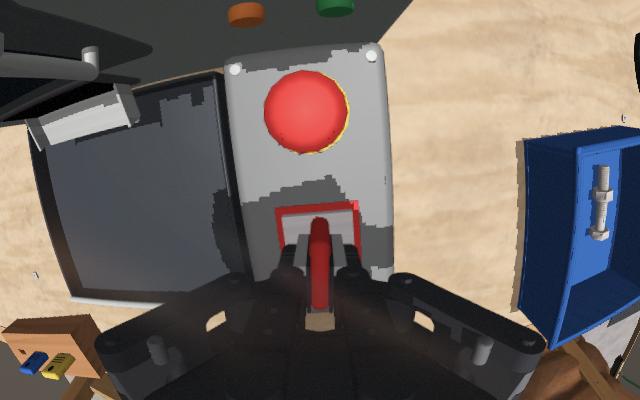

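The key, at (320,260), is in line with the gripper. Torque jumps at 1.67 rad, which is the stop. I'll press a little further to confirm, then hand in.

```bash
python3 - <<'E'
from h import *
move_l(np.array([.5716,-.1007,.0900]),down(np.radians(.2)-1.71),feed=.03)
sleep(.3);s=sense();ty=s["tcp_rot"][:,1];print(-np.arctan2(ty[1],ty[0]),s["ft_torque"].round(3));rep("hold")
if abs(s["ft_torque"][2])>.2: print(finish_job())
E
```

```text
1.7004828709255422 [0.361 0.781 0.441]
hold 39.2 [ 0.5712 -0.1001  0.0907] gap 0.008 gf 89.5 F [-4.1  1.7 10.3]
the job is handed in; nothing more can be done
None
```

I handed the job in at about 39 s of the 72 s allowed: both bolts are in the blue tote, and the red key is fully down in the switch, turned clockwise to its stop and still gripped and held there.

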